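# Put the brush pot lot back on its taped square

## Robot

A 6-joint arm with a two-finger parallel gripper is mounted at the origin on the work surface. World frame = base frame: x ahead of the robot, y to its left, z up, the work surface at z = 0. Lengths are in mm, angles in rad, forces in N, time in s.
With the tool pointing down it reaches from about 325 to 925 mm from the base axis. Payload 3.1 kg.
Tool frame: the origin (TCP) lies midway between the tips of the shut fingers; the grasp point (between the pads) lies behind it (arm.pinch_z is the z of the grasp point in the tool frame, in mm); z points along the fingers, y is the line along which they close (so a half turn about z gives the same grasp; the last joint's range is limited). The gripper opens to 85 mm and grips with 20 to 120 N. Pads are 22 mm wide; open, the fingers measure 114 mm over their backs; the gripper's body (76 mm by 85 mm) begins 54 mm behind the grasp point. The pads swing forward as they close: fully open they stand 13 mm farther back than shut.
Start: joints at [-1.449, 0.217, 1.613, -0, 1.311, -0.112], TCP at [144.818, -608.002, 231.3] pointing down, gripper open.
Joint ranges: [-2.75, 2.75], [-0.78, 2.1], [0.31, 2.55], [-1.13, 4.27], [0.13, 2.63], [-2.58, 2.58]. Speed limits (rad/s): [2.79, 2.79, 3.14, 3.14, 3.14, 3.14].

## Interface

Orientations are given as a unit quaternion [x, y, z, w].
In Python, from bench import arm, viewer gives the robot as it stands.
- The arm moves only by the tool step_arm, never from a script. Its argument "series" is a list of rows, each a list of 5 numbers: the gripper command: -1 is shut, 1 is fully open, values between are in proportion, then the shift along the tool's x, y, z in cm, then the turn about the tool's z in rad. In form: [[jaw, x, y, z, twist], ...]. A call has exactly 10 rows; each row shifts and turns the commanded pose from where the row before left it, along the tool's axes as they then stand; what a row does not reach is not made up. A row lasts 1/12 s, in which the tool goes at most 41.7 mm and 7.16 degrees, less where a joint would pass 70% of its speed; a pose out of reach is approached as far as the arm can. A call with a gripper value outside its range is refused whole. The fingers move at their own pace and stop on an object; "grip_force" is the grip in N (left out, the last holds). Time passes only in rows, so rows that do not move let the fingers close, or fill a call up. It gives the time, the measured TCP pose, the force, the opening and the grip force at its end, in the units of the state.
- arm.get_obs(): the state, without advancing time (a new reading comes with each control period).
- viewer.get_image(name): name is "scene" or "top" or "wrist"; returns the picture (384x512x3 uint8, red, green, blue); there is no depth.
- viewer.calibration(name): a dict with "K" (3x3 intrinsics, pixels), "cam_to_world" (4x4, takes a point from camera to world coordinates). Camera axes: x right, y up, looking along -z (the intrinsics and any distortion apply to the point x, -y, -z); pixel columns grow to the right and rows downward; lengths in mm; the calibration is good to about 2 mm. The wrist camera is an equidistant fisheye: a pixel r from the principal point sees the ray r / f radians off the axis. A picture is of the moment at which its call begins: read the wrist's pose just before it. calibration takes no time and is no camera call; for the wrist camera it gives the pose at the moment of the call.
- arm.sign_off(): hands the job in; it is judged then, once.
The state is a dict: "clock": time; "qpos": joint angles; "dq": joint speeds; "joint_efforts": joint torques, N m; "ee_pos": TCP position; "ee_rot": TCP orientation; "ft_force": force on the tool from outside, world axes, zero at the start; "ft_torque": the same for the moment, N m; "finger_gap": finger opening in mm; "gripper_force": force on a finger pad.
Only numpy, scipy, OpenCV 4.12 (cv2) and the standard library are available. Lean on these libraries where they do the work, as an engineer would, in place of code of your own. Each camera call takes 0.05 s, during which the arm holds its last target. There are 200 camera calls.

## Task

Viewers have left this saleroom lot scattered. Slide the black brush pot, without lifting it, along the bench until it stands inside the taped square that has the blue lot card, and take the brush out of the white jar and lower it (do not drop it) foot first into the brush pot so that it leans over the rim towards the blue card. Leave the jar and the other lots where they are.

Things in the scene. Friction and masses are not known exactly. Their poses are not given: they have to be found in the camera images.
- pot: Black brush pot, an open straight cylinder with two thin brass bands: 92 mm outside diameter, 92 mm tall, wall 6 mm, floor 8 mm thick (84 mm deep, 80 mm mouth), 0.55 to 0.9 kg. Stands loose on the bench; friction coefficient about 0.5 to 0.7, so pushed higher than 60 mm it may tip. Origin: centre of its underside; z up. Its yaw means nothing.
- spot_blue: Masking-tape square on the bench, 140 mm inside and 164 mm outside, flat, with a blue lot card (45 x 75 mm, flat on the bench) outside one side. Origin: centre of the square at bench height; its x axis points from the centre to the card (card centre at x = 110 mm), z up. It starts empty.
- spot_yellow: The same kind of taped square with a yellow lot card. The skull ornament stands in it. Not to be used.
- jar: White jar with a blue band in which the brush has been left: round, 66 mm outside diameter, 85 mm tall, wall 5 mm, floor 7 mm, loose, 0.5 kg. Origin: centre of its underside. Must stay where it stands.
- brush_grip (a point): Where to grip the brush: on its axis, 155 mm from its foot, just below the black collar. The brush is a straight bamboo handle, 10 mm diameter, 210 mm long in all, 30 g, centre of mass about 97 mm from the foot, with a stiff pale hair tip (13 mm diameter at most). It stands foot down in the jar, leaning about 30 degrees from vertical over its rim. z axis along the brush, foot to tip.
- brush_foot (a point): Centre of the lower end face of the brush; z axis along the brush towards the tip.
- brush_tip (a point): Upper point of the brush's hair, 210 mm from the foot. The black collar below the hair, 12 mm in diameter, runs from 165 to 177 mm from the foot.
- skull: Bone-coloured resin skull ornament in the yellow square, 115 mm long, 91 mm wide, 97 mm tall. Origin: under its middle. Leave alone.
- bowl: Shallow wooden bowl, 170 mm diameter, 60 mm tall. Origin: centre of its underside. Leave alone.
Mind the look-alikes: they are no part of the job. What is shaped like the pot but pink or red is not meant.

How it is judged (in metres and radians):
On the way:
1. the brush is lowered into the brush pot while still held: its foot is more than 45 mm below the rim before it is let go (z of brush_foot in the frame of pot below 0.047 m and horizontal distance between brush_foot and pot below 0.045 m and contact force between the fingers and brush above 0.5 N), for 0.05 s.
At the end, for the whole second after the job is handed in: Pot upright on the bench, centre within 24 mm of the blue-card square's centre along each side (foot inside the tape); brush foot within 30 mm of the pot's underside, inside it; brush tip at least 45 mm from the square's centre towards the card and at most 70 mm to either side (x of pot in the frame of spot_blue between -0.024 and 0.024 m and y of pot in the frame of spot_blue between -0.024 and 0.024 m and angle between pot's own z axis and vertical below 0.08 rad and height (world z) of pot below 0.005 m and z of brush_foot in the frame of pot between 0 and 0.03 m and horizontal distance between brush_foot and pot below 0.045 m and x of brush_tip in the frame of spot_blue above 0.045 m and y of brush_tip in the frame of spot_blue between -0.07 and 0.07 m); the robot touches nothing.
It fails at once if the pot is lifted more than 15 mm off the bench or tipped by more than 17 degrees (height (world z) of pot above 0.015 m or angle between pot's own z axis and vertical above 0.3 rad).
It fails at once if the jar is shifted by more than 40 mm or knocked over (distance of jar from where it was at the start of the episode above 0.04 m or angle between jar's own z axis and vertical above 0.4 rad).
It fails at once if the skull or the bowl is shifted by more than 30 mm (distance of any of skull, bowl from where it was at the start of the episode above 0.03 m).
It also fails if it takes over 64 s, if anything falls off the work surface, if the arm or the gripper's body presses on something with over 40 N, if the wrist force passes 120 N, or if a joint passes its speed limit or range.

## Working session

There is one attempt and no reset: what is moved stays moved. The work goes in short steps, Python scripts to look and compute and a tool call to move; the robot and the scene stay as the last step left them, time stands still between calls to the robot, and variables do not carry over. Pictures are saved under pics/ and viewed, at most 10 in all, crops included, and the job is handed in when it is done.

Besides the shell and the picture viewer there is one more tool, called after "Request:" in YAML: its name, and indented under it one key for each argument. step_arm: Moves the arm, as the interface text tells. Its arguments: {"type":"object","properties":{"series":{"type":"array"},"grip_force":{"type":"number"}},"required":["series"]}

```bash
mkdir -p pics; ls
python3 - <<'E'
from bench import arm, viewer
import cv2,numpy as np
o=arm.get_obs();print(o['clock'],o['ee_pos'],o['ee_rot'],arm.pinch_z,o['finger_gap'])
for n in ['scene','top']:
    im=viewer.get_image(n);cv2.imwrite(f'pics/{n}0.png',im[:,:,::-1]);c=viewer.calibration(n);print(n,np.round(c['K'],1).tolist(),np.round(c['cam_to_world'],3).tolist(),[k for k in c])
E
```

```text
pics
0.0 [ 144.73629307 -607.18285159  229.96482387] [ 9.93174125e-01  1.16635096e-01  1.00291903e-05 -1.18821898e-03] -18.700000000000003 85.26700706951513
scene [[379.3, 0.0, 258.8], [0.0, 379.3, 192.7], [0.0, 0.0, 1.0]] [[-0.025, -0.854, 0.519, 935.132], [1.0, -0.016, 0.023, 6.528], [-0.011, 0.519, 0.855, 895.692], [0.0, 0.0, 0.0, 1.0]] ['K', 'cam_to_world']
top [[355.2, 0.0, 259.5], [0.0, 355.2, 195.4], [0.0, 0.0, 1.0]] [[0.018, 0.985, -0.172, 323.906], [-1.0, 0.016, -0.012, -40.966], [-0.009, 0.172, 0.985, 936.859], [0.0, 0.0, 0.0, 1.0]] ['K', 'cam_to_world']
```

View pics/scene0.png

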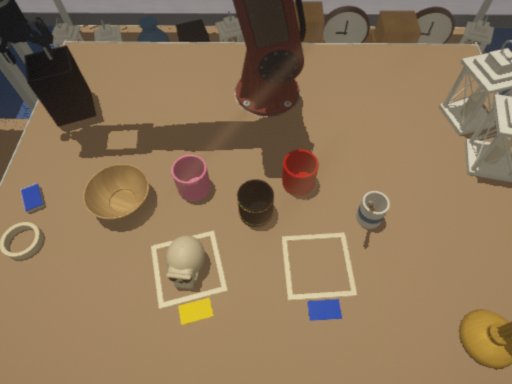

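View pics/top0.png

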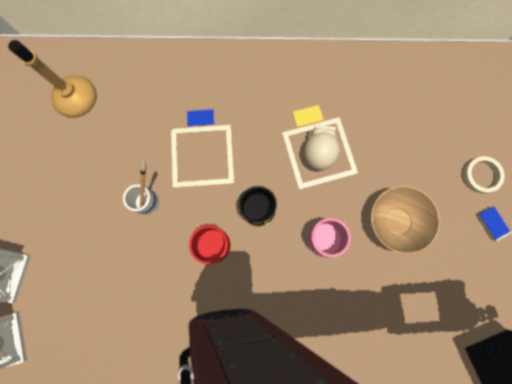

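Top view: the black pot at (257,205); its look-alikes are the red pot (209,244) and the pink pot (330,238). Black fits. The blue-card square is at (202,156), with its card at (200,117). A second blue thing at (494,223) is a loose box with no tape. The white jar and brush are at (138,198), the skull is in the yellow square at (320,152), and the bowl is at (405,220). I'll confirm in an enlarged crop and measure.

```bash
cat > h.py <<'E'
import numpy as np,cv2
from bench import arm,viewer
from scipy.spatial.transform import Rotation as R
def ray(n,uv,c=None):
    c=c or viewer.calibration(n);K=c['K'];T=np.array(c['cam_to_world'])
    p=np.array([(uv[0]-K[0][2])/K[0][0],(uv[1]-K[1][2])/K[1][1]])
    if n=='wrist':
        r=np.hypot(*p);d=np.array([p[0]/r*np.sin(r),-p[1]/r*np.sin(r),-np.cos(r)]) if r>0 else np.array([0,0,-1.])
    else: d=np.array([p[0],-p[1],-1])
    d=T[:3,:3]@d
    return T[:3,3],d/np.linalg.norm(d)
def onz(n,uv,z,c=None):
    o,d=ray(n,uv,c);return o+d*(z-o[2])/d[2]
def two(a,b):
    A=[];y=[]
    for o,d in(a,b):
        P=np.eye(3)-np.outer(d,d);A.append(P);y.append(P@o)
    return np.linalg.lstsq(np.vstack(A),np.hstack(y),rcond=None)[0]
def blob(m,box):
    x0,y0,x1,y1=box;mm=np.zeros(m.shape,np.uint8);mm[y0:y1,x0:x1]=m[y0:y1,x0:x1]
    n,l,s,c=cv2.connectedComponentsWithStats(mm);i=1+np.argmax(s[1:,4]);return (l==i).astype(np.uint8),s[i],c[i]
E
python3 - <<'E'
from h import *
t=cv2.imread('pics/top0.png');s=cv2.imread('pics/scene0.png')
ht=cv2.cvtColor(t,40);hs=cv2.cvtColor(s,40)
m=(ht[...,2]<75).astype(np.uint8);b,st,c=blob(m,(228,180,285,232));k=max(cv2.findContours(b,0,2)[0],key=len)
(u,r)=cv2.minEnclosingCircle(k);print('pot blob',st,c,u,r,onz('top',u,92),onz('top',c,80))
m=((ht[...,1]<110)&(ht[...,2]>170)).astype(np.uint8);b,st,c=blob(m,(165,115,240,195))
k=max(cv2.findContours(b,0,2)[0],key=cv2.contourArea);q=cv2.boxPoints(cv2.minAreaRect(k));P=np.array([onz('top',x,0)[:2] for x in q]);print('sq',q.round(1).tolist(),P.round().tolist(),P.mean(0),np.linalg.norm(P-np.roll(P,1,0),axis=1))
m=((ht[...,0]>105)&(ht[...,0]<130)&(ht[...,1]>150)).astype(np.uint8);b,st,c=blob(m,(180,100,225,132));print('card',c,onz('top',c,0))
a=cv2.resize(t[145:220,110:290],None,fx=4,fy=4,interpolation=2);d=cv2.resize(s[175:265,320:410],None,fx=3,fy=3,interpolation=2)
C=np.zeros((300+270,720,3),np.uint8);C[:300]=a;C[300:,:270]=d;cv2.imwrite('pics/c1.png',C)
E
```

```text
pot blob [ 239  187   37   38 1086] [256.99355433 204.97882136] (257.0238037109375, 205.5) 19.157670974731445 [446.39940035 -24.95236767  92.        ] [449.42108283 -24.62660046  80.        ]
sq [[165.0, 115.0], [239.0, 115.0], [239.0, 194.0], [165.0, 194.0]] [[711.0, 239.0], [714.0, 32.0], [490.0, 26.0], [487.0, 225.0]] [600.4215702 130.2834666] [224.55812449 206.96818227 223.86084842 198.89988928]
card [200.00900901 117.31831832] [705.48360455 140.56495245   0.        ]
```

View pics/c1.png

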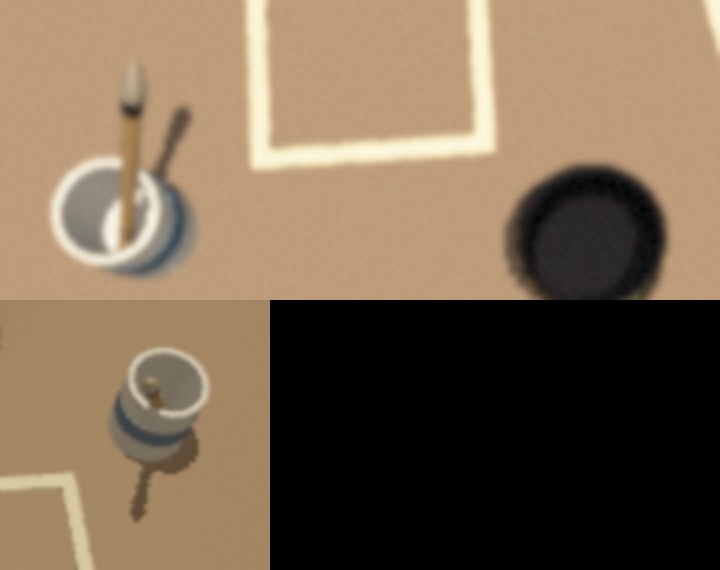

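The crop shows the black pot at crop (590,235), with no red or pink on it. In the top view, the brush tip is at about (143.2,160.5), the collar at (142.7,171) and the foot in the jar at about (141.2,207.5). In the scene view the tip is at about (370,202).

Run:
```python
from h import *
t=cv2.imread('pics/top0.png');ht=cv2.cvtColor(t,40)
m=((t[...,0]>165)&(t[...,2]>215)).astype(np.uint8);b,st,c=blob(m,(160,120,242,195));print(st)
k=max(cv2.findContours(b,0,2)[0],key=cv2.contourArea);q=cv2.boxPoints(cv2.minAreaRect(k));P=np.array([onz('top',x,0)[:2] for x in q]);print('sq',P.round().tolist(),P.mean(0),np.linalg.norm(P-np.roll(P,1,0),axis=1))
tip=two(ray('top',(143.2,160.5)),ray('scene',(370,202.3)));print('tip',tip)
print('tip@190',onz('top',(143.2,160.5),190),onz('scene',(370,202.3),190),'foot',onz('top',(141.2,207.5),10))
print('jar',onz('top',(110+105/4,145+212/4),85),'red',onz('top',(209,243),92),'skull',onz('top',(321,151),80))
s=cv2.imread('pics/scene0.png');hs=cv2.cvtColor(s,40)
m=((s[...,0]>150)&(s[...,2]>200)&(hs[...,1]<100)).astype(np.uint8);b,st,c=blob(m,(275,225,360,302));print(st)
k=max(cv2.findContours(b,0,2)[0],key=cv2.contourArea);q=cv2.approxPolyDP(cv2.convexHull(k),6,True)[:,0].astype(float);P=np.array([onz('scene',x,0)[:2] for x in q]);print('sq scene',P.round().tolist(),P.mean(0))
```

```text
[ 171  125   63   62 1010]
sq [[671.0, 225.0], [686.0, 57.0], [521.0, 41.0], [507.0, 204.0]] [596.13777035 131.8266571 ] [165.8218304  169.07106526 165.76612674 164.18119932]
tip [526.92456811 224.26278655 190.8062111 ]
tip@190 [527.08782534 223.06980121 190.        ] [526.13141233 225.97240214 190.        ] foot [447.87399267 282.4591929   10.        ]
jar [461.00179856 270.16425686  85.        ] red [355.04088211  86.79215071  92.        ] skull [ 588.36453759 -181.99314969   80.        ]
[283 233  73  66 902]
sq scene [[509.0, 204.0], [668.0, 218.0], [681.0, 59.0], [524.0, 49.0]] [595.40906629 132.37226529]
```

Request:
step_arm:
  series:
    - [1,2.5,-2.65,0,0]
    - [1,2.5,-2.65,0,0]
    - [1,2.5,-2.65,0,0]
    - [1,2.5,-2.65,0,0]
    - [1,2.5,-2.65,0,0]
    - [1,2.5,-2.65,0,0]
    - [1,2.5,-2.65,0,0]
    - [1,2.5,-2.65,0,0]
    - [1,2.5,-2.65,0,0]
    - [1,2.5,-2.65,0,0]
  grip_force: 40

```text
clock: 0.93
ee_pos: [326.9, -290.4, 230.9]
ee_rot: [0.993, 0.116, -0.0, -0.0]
ft_force: [0.3, -1.0, -0.6]
finger_gap: 85.7
gripper_force: 0.0
```

Request:
step_arm:
  series:
    - [1,2.5,-2.65,0,0]
    - [1,2.5,-2.65,0,0]
    - [1,2.5,-2.65,0,0]
    - [1,2.5,-2.65,0,0]
    - [1,2.5,-2.65,0,0]
    - [1,2.5,-2.65,0,0]
    - [1,2.5,-2.65,0,0]
    - [1,0,0,0,0]
    - [1,0,0,0,0]
    - [1,0,0,0,0]

```text
clock: 1.77
ee_pos: [453.3, -71.4, 230.8]
ee_rot: [0.993, 0.117, -0.001, 0.0]
ft_force: [0.3, -0.7, 1.2]
finger_gap: 85.4
gripper_force: 0.0
```

Run:
```python
from h import *
o=arm.get_obs();print(o['clock'],o['ee_pos'],R.from_quat(o['ee_rot']).as_matrix().round(3).tolist(),o['qpos'])
c=viewer.calibration('wrist');im=viewer.get_image('wrist');cv2.imwrite('pics/w1.png',im[:,:,::-1]);np.save('w1.npy',np.array([c['K'],c['cam_to_world']],dtype=object),allow_pickle=True)
print(np.round(c['K'],1).tolist(),np.round(c['cam_to_world'],2).tolist())
```

```text
1.7667 [453.31652778 -71.39353192 230.79213388] [[0.973, 0.233, -0.001], [0.233, -0.973, -0.0], [-0.001, 0.0, -1.0]] [-3.08818775e-01 -1.47679398e-01  1.98987580e+00 -8.11213464e-04
  1.30064109e+00  1.02753138e+00]
[[297.3, 0.0, 258.6], [0.0, 297.3, 192.3], [0.0, 0.0, 1.0]] [[0.23, 0.93, 0.27, 522.72], [-0.97, 0.22, 0.06, -54.46], [-0.0, -0.28, 0.96, 373.42], [0.0, 0.0, 0.0, 1.0]]
```

View pics/w1.png

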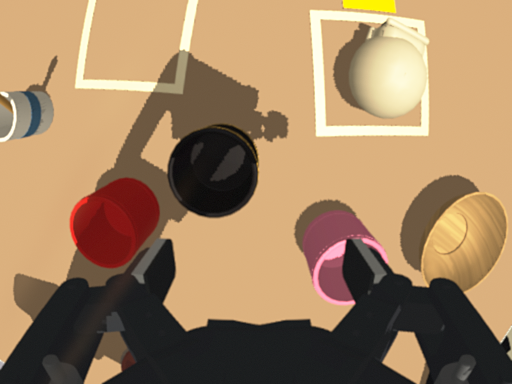

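The wrist view shows the black pot's rim centred near (213,172), with the red pot at (115,223), the pink pot at (345,255) and the blue-card square at upper left.

Run:
```python
from h import *
P=[onz('wrist',p,92)[:2] for p in [(169,174),(257,172),(214,217),(191,209),(238,209)]]
P=np.array(P);print(P.round(1).tolist())
A=np.c_[2*P,np.ones(len(P))];s=np.linalg.lstsq(A,(P**2).sum(1),rcond=None)[0];print('ctr',s[:2],'r',np.sqrt(s[2]+s[0]**2+s[1]**2))
print('pink',onz('top',(330,237),92))
for p in [(78,88),(182,92)]:print(onz('wrist',p,0))
```

```text
[[441.6, 17.7], [463.3, -67.6], [407.7, -35.6], [410.5, -10.8], [422.0, -57.7]]
ctr [451.23041799 -25.34152474] r 43.928050194247504
pink [ 374.12068251 -198.75624431   92.        ]
[507.61689196 201.9574041    0.        ]
[523.73144337  44.51952063   0.        ]
```

Request:
step_arm:
  series:
    - [1,0.75,-0.27,0,0]
    - [1,0,0,2,0]
    - [1,0,0,3,0]
    - [1,0,0,3,0]
    - [1,0,0,3,0]
    - [1,0,0,3,0]
    - [1,0,0,3,0]
    - [1,0,0,1.6,0]
    - [1,0,0,1,0]
    - [1,0,0,0,0]

```text
clock: 2.65
ee_pos: [458.5, -67.2, 33.0]
ee_rot: [0.993, 0.116, -0.002, -0.001]
ft_force: [-0.7, -0.3, 0.4]
finger_gap: 85.7
gripper_force: 0.0
```

Request:
step_arm:
  series:
    - [0,0,0,0,0]
    - [-0.5,0,0,0,0]
    - [-0.6,0,0,0,0]
    - [-0.7,0,0,0,0]
    - [-0.8,0,0,0,0]
    - [-0.9,0,0,0,0]
    - [-1,0,0,0,0]
    - [-1,0,0,0,0]
    - [-1,0,0,0,0]
    - [-1,0,0,0,0]
  grip_force: 50

```text
clock: 3.48
ee_pos: [460.8, -66.0, 36.0]
ee_rot: [0.993, 0.116, 0.0, -0.001]
ft_force: [-1.5, 4.3, 6.8]
finger_gap: 6.8
gripper_force: 46.1
```

Request:
step_arm:
  series:
    - [-1,0.4,-0.27,0,0]
    - [-1,0.8,-0.53,0,0]
    - [-1,0.9,-0.6,0,0]
    - [-1,0.9,-0.6,0,0]
    - [-1,0.9,-0.6,0,0]
    - [-1,0.9,-0.6,0,0]
    - [-1,0.9,-0.6,0,0]
    - [-1,0.9,-0.6,0,0]
    - [-1,0.9,-0.6,0,0]
    - [-1,0.9,-0.6,0,0]

```text
clock: 4.32
ee_pos: [527.3, 4.3, 36.3]
ee_rot: [0.993, 0.119, -0.004, 0.003]
ft_force: [-10.0, -9.8, 13.2]
finger_gap: 7.2
gripper_force: 55.8
```

Request:
step_arm:
  series:
    - [-1,1.1,-0.75,0,0]
    - [-1,1.1,-0.75,0,0]
    - [-1,1.1,-0.75,0,0]
    - [-1,1.1,-0.75,0,0]
    - [-1,1.1,-0.75,0,0]
    - [-1,1.1,-0.75,0,0]
    - [-1,1.1,-0.75,0,0]
    - [-1,1.0,-0.65,0,0]
    - [-1,0.45,-0.3,0,0]
    - [-1,0,0,0,0]

```text
clock: 5.15
ee_pos: [603.3, 87.3, 36.1]
ee_rot: [0.993, 0.118, -0.002, 0.002]
ft_force: [-5.6, -3.5, 7.9]
finger_gap: 6.6
gripper_force: 48.4
```

Run:
```python
from h import *
im=viewer.get_image('top');cv2.imwrite('pics/top1.png',im[:,:,::-1]);im=viewer.get_image('scene')[:,:,::-1].copy();cv2.imwrite('pics/s1.png',cv2.resize(im[130:330,220:420],None,fx=3,fy=3))
```

```text
(no output)
```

View pics/s1.png

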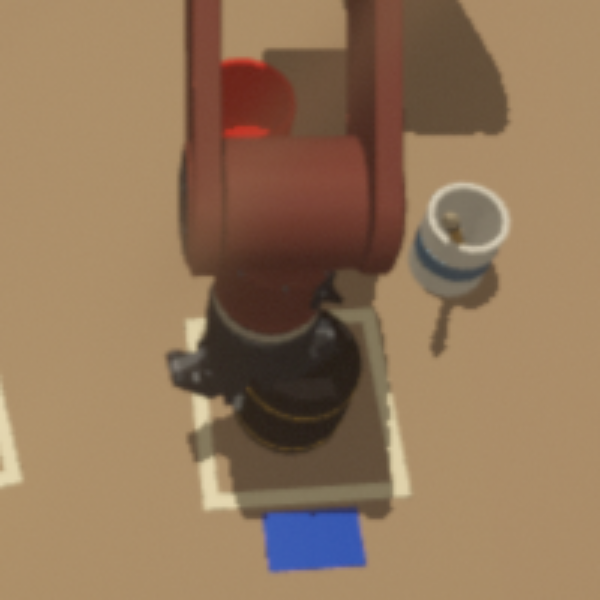

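The pot stands inside the blue-card square, with its base near crop (295,430), and the jar and brush are untouched. I'll release and rise.

Request:
step_arm:
  series:
    - [0,0,0,0,0]
    - [0.3,0,0,0,0]
    - [0.3,0,0,0,0]
    - [0.3,0,0,0,0]
    - [0.3,0,0,0,0]
    - [0.3,0,0,-1,0]
    - [0.3,0,0,-2,0]
    - [0.3,0,0,-3,0]
    - [0.3,0,0,-3,0]
    - [0.3,0,0,-3,0]

```text
clock: 6.08
ee_pos: [603.7, 88.5, 157.0]
ee_rot: [0.993, 0.117, -0.0, -0.0]
ft_force: [0.6, -0.2, -0.4]
finger_gap: 55.5
gripper_force: 0.0
```

Request:
step_arm:
  series:
    - [1,0,0,-4,0.1]
    - [1,0,0,-4,0.12]
    - [1,0,0,0,0.12]
    - [1,-1.5,-2,0,0.12]
    - [1,-1.5,-2,0,0.12]
    - [1,0,-2,0,0.12]
    - [1,0,-2,0,0.12]
    - [1,0,0,0,0.05]
    - [1,0,0,0,0]
    - [1,0,0,0,0]

```text
clock: 6.92
ee_pos: [596.7, 169.7, 235.8]
ee_rot: [0.95, -0.312, 0.0, 0.0]
ft_force: [0.5, 0.9, -1.2]
finger_gap: 85.5
gripper_force: 0.0
```

Run:
```python
from h import *
o=arm.get_obs();print(o['clock'],o['ee_pos'],R.from_quat(o['ee_rot']).as_matrix().round(3).tolist(),o['qpos'].round(2))
c=viewer.calibration('wrist');im=viewer.get_image('wrist');cv2.imwrite('pics/w2.png',im[:,:,::-1])
import pickle;pickle.dump(c,open('w2.pkl','wb'))
t=viewer.get_image('top');cv2.imwrite('pics/top2.png',t[:,:,::-1])
```

```text
6.9167 [596.6913835  169.65585172 235.75717206] [[0.806, -0.593, 0.0], [-0.593, -0.806, -0.0], [0.0, 0.0, -1.0]] [ 0.16  0.2   1.62 -0.    1.32  2.37]
```

View pics/w2.png

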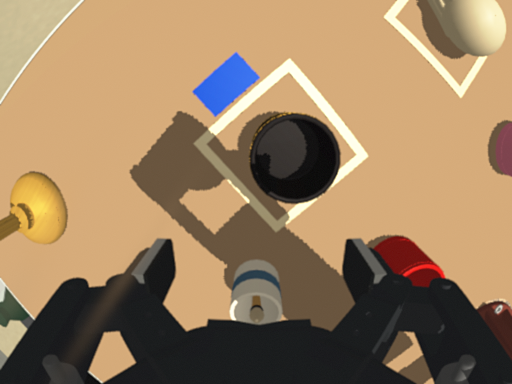

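The wrist view shows the pot in the square, its rim centred near (295,158). The tape's outer corners are at (290,59), (368,155), (278,231) and (194,143), and the jar and brush are at (257,295).

Run:
```python
from h import *
import pickle;c=pickle.load(open('w2.pkl','rb'))
P=np.array([onz('wrist',p,92,c)[:2] for p in [(250,156),(339,156),(296,203),(263,191),(327,190)]])
A=np.c_[2*P,np.ones(len(P))];s=np.linalg.lstsq(A,(P**2).sum(1),rcond=None)[0];print('pot',s[:2],'r',np.sqrt(s[2]+s[0]**2+s[1]**2))
Q=np.array([onz('wrist',p,0,c)[:2] for p in [(290,59),(368,155),(278,231),(194,143)]]);print(Q.round(),Q.mean(0))
print('card',onz('wrist',(226,84),0,c))
t=cv2.imread('pics/top2.png');h=cv2.cvtColor(t,40);m=(h[...,2]<60).astype(np.uint8);b,st,cc=blob(m,(170,125,235,190));print('top blob',st,onz('top',(st[0]+st[2]/2,st[1]+st[3]/2),92))
```

```text
pot [592.98578765 129.06106467] r 44.58346717899163
[[683.  59.]
 [522.  44.]
 [506. 205.]
 [670. 221.]] [595.23199924 132.03102608]
card [704.87711108 142.3755068    0.        ]
top blob [ 170  125   49   46 1190] [587.64945284 132.65009853  92.        ]
```

Request:
step_arm:
  series:
    - [0.2,0,0,0,-0.12]
    - [0.2,0,0,0,-0.12]
    - [0.2,0,0,0,-0.12]
    - [0.2,0,0,0,-0.12]
    - [0.2,0,0,0,-0.12]
    - [0.2,0,0,0,-0.12]
    - [0.2,0,0,0,-0.12]
    - [0.2,0,0,0,-0.12]
    - [0.2,0,0,0,-0.12]
    - [0.2,0,0,0,-0.12]

```text
clock: 7.85
ee_pos: [596.7, 168.7, 235.4]
ee_rot: [0.96, 0.281, -0.0, 0.0]
ft_force: [-0.6, 0.1, 0.8]
finger_gap: 51.3
gripper_force: 0.0
```

Request:
step_arm:
  series:
    - [0.2,0,0,0,-0.12]
    - [0.2,0,0,0,-0.12]
    - [0.2,0,0,0,-0.12]
    - [0.2,0,0,0,-0.12]
    - [0.2,0,0,0,-0.12]
    - [0.2,0,0,0,-0.12]
    - [0.2,0,0,0,-0.12]
    - [0.2,0,0,0,-0.12]
    - [0.2,0,0,0,-0.12]
    - [0.2,0,0,0,-0.12]

```text
clock: 8.68
ee_pos: [596.7, 168.7, 235.4]
ee_rot: [0.633, 0.774, -0.0, -0.0]
ft_force: [-0.5, 0.6, -0.7]
finger_gap: 51.4
gripper_force: 0.0
```

Request:
step_arm:
  series:
    - [0.2,0,0,0,-0.12]
    - [0.2,0,0,0,-0.12]
    - [0.2,0,0,0,-0.12]
    - [0.2,0,0,0,-0.12]
    - [0.2,0,0,0,-0.12]
    - [0.2,0,0,0,-0.14]
    - [0.2,0,0,0,0]
    - [0.2,0,0,0,0]
    - [0.2,0,0,0,0]
    - [0.2,0,0,0,0]

```text
clock: 9.52
ee_pos: [596.8, 169.3, 235.4]
ee_rot: [0.322, 0.947, 0.0, 0.0]
ft_force: [-0.9, 0.1, 1.4]
finger_gap: 50.9
gripper_force: 0.0
```

Request:
step_arm:
  series:
    - [0.2,2.9,0,0,0]
    - [0.2,2.9,0,0,0]
    - [0.2,2.9,0,0,0]
    - [0.2,2.7,0,0,0]
    - [0.2,0,0,1.5,0]
    - [0.2,0,0,2,0]
    - [0.2,0,0,2,0]
    - [0.2,0,0,1,0]
    - [0.2,0,0,0,0]
    - [0.2,0,0,0,0]

```text
clock: 10.35
ee_pos: [506.0, 238.6, 170.0]
ee_rot: [0.321, 0.947, -0.0, -0.001]
ft_force: [-0.2, 0.7, 0.1]
finger_gap: 51.2
gripper_force: 0.0
```

Run:
```python
from h import *
o=arm.get_obs();print(o['clock'],o['ee_pos'],o['qpos'].round(2))
c=viewer.calibration('wrist');im=viewer.get_image('wrist');cv2.imwrite('pics/w3.png',im[:,:,::-1])
import pickle;pickle.dump(c,open('w3.pkl','wb'))
```

```text
10.35 [505.9972409  238.61457698 169.96043318] [ 0.32  0.14  1.82  0.    1.18 -0.6 ]
```

View pics/w3.png

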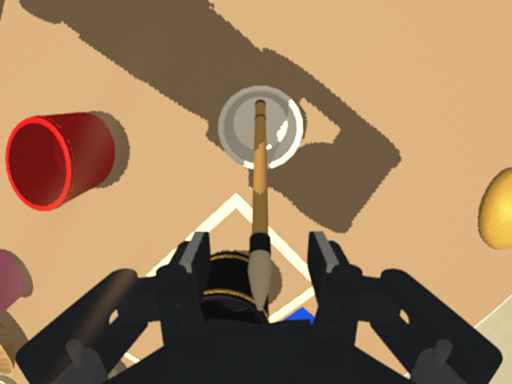

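The wrist view shows the brush centred between the fingers: foot at (260,103), collar at 236–252 and hair tip at (261,310).

Run:
```python
from h import *
import pickle;c=pickle.load(open('w3.pkl','rb'))
f=onz('wrist',(260,102),9,c);t=two(ray('wrist',(261,310),c),ray('top',(143.2,160.5)));d=t-f
print('foot',f,'tip',t,np.linalg.norm(d),np.degrees(np.arctan2(d[1],d[0])),np.degrees(np.arctan2(np.hypot(*d[:2]),d[2])))
u=d/np.linalg.norm(d);print('grip',f+155*u,'from tip',t-55*u)
```

```text
foot [446.47304213 287.42547952   9.        ] tip [528.12039164 223.35997543 191.2374108 ] 209.71683859243996 -38.11989973911792 29.660960634062594
grip [506.8179303  240.07518948 143.69017969] from tip [506.70768938 240.16169125 143.44412123]
```

Request:
step_arm:
  series:
    - [0.2,0,0.15,1.5,0]
    - [0.2,0,0,1.5,0]
    - [0.2,0,0,1.5,0]
    - [-0.2,0,0,0,0]
    - [-0.6,0,0,0,0]
    - [-0.7,0,0,0,0]
    - [-0.8,0,0,0,0]
    - [-1,0,0,0,0]
    - [-1,0,0,0,0]
    - [-1,0,0,0,0]
  grip_force: 35

```text
clock: 11.23
ee_pos: [508.4, 240.2, 126.7]
ee_rot: [0.321, 0.947, 0.001, 0.001]
ft_force: [0.3, -0.3, 2.7]
finger_gap: 9.0
gripper_force: 34.1
```

Request:
step_arm:
  series:
    - [-1,0,0,-0.5,0]
    - [-1,0,0,-1,0]
    - [-1,0,0,-1.5,0]
    - [-1,0,0,-1.5,0]
    - [-1,0,0,-1.5,0]
    - [-1,0,0,-1.5,0]
    - [-1,0,0,-1.5,0]
    - [-1,0,0,-1.5,0]
    - [-1,0,0,-1.5,0]
    - [-1,0,0,-1,0]

```text
clock: 12.07
ee_pos: [507.5, 240.2, 257.7]
ee_rot: [0.321, 0.947, 0.001, 0.001]
ft_force: [0.0, -0.1, 0.6]
finger_gap: 9.6
gripper_force: 34.0
```

Request:
step_arm:
  series:
    - [-1,-1.5,0,-1,0]
    - [-1,-2.5,0,0,0]
    - [-1,-2.7,0,0,0]
    - [-1,-2.7,0,0,0]
    - [-1,-2.7,0,0,0]
    - [-1,-2.7,0,0,0]
    - [-1,-2.0,0,0,0]
    - [-1,-0.6,0,0,0]
    - [-1,0,0,0,-0.08]
    - [-1,0,0,0,-0.08]

```text
clock: 12.9
ee_pos: [645.0, 134.2, 265.0]
ee_rot: [0.242, 0.97, 0.0, -0.001]
ft_force: [-0.5, -0.1, -0.7]
finger_gap: 9.4
gripper_force: 34.1
```

Request:
step_arm:
  series:
    - [-1,0,0,0,-0.1]
    - [-1,0,0,0,-0.1]
    - [-1,0,0,0,-0.1]
    - [-1,0,0,0,-0.1]
    - [-1,0,0,0,-0.1]
    - [-1,0,0,0,-0.1]
    - [-1,0,0,0,0]
    - [-1,0,0,0,0]
    - [-1,0,0,0,0]
    - [-1,0,0,0,0]

```text
clock: 13.73
ee_pos: [645.1, 134.5, 265.3]
ee_rot: [-0.053, 0.999, 0.0, -0.0]
ft_force: [0.6, -0.2, -0.7]
finger_gap: 9.1
gripper_force: 34.1
```

Run:
```python
from h import *
o=arm.get_obs();print(o['clock'],o['ee_pos'],R.from_quat(o['ee_rot']).as_matrix().round(3).tolist(),o['qpos'].round(2))
c=viewer.calibration('wrist');im=viewer.get_image('wrist');cv2.imwrite('pics/w4.png',im[:,:,::-1])
import pickle;pickle.dump(c,open('w4.pkl','wb'))
```

```text
13.7333 [645.08012554 134.53446489 265.34191049] [[-0.994, -0.106, -0.0], [-0.106, 0.994, 0.0], [0.0, 0.0, -1.0]] [ 0.1   0.26  1.49  0.    1.39 -1.58]
```

View pics/w4.png

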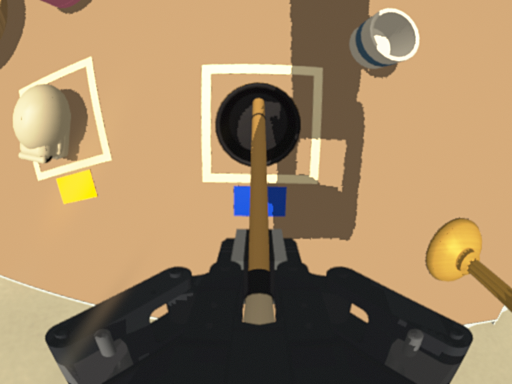

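The brush is held at its lean over the pot. The foot is at (259,103) and the pot rim is centred near (258,124).

Run:
```python
from h import *
import pickle;c=pickle.load(open('w4.pkl','rb'))
print('foot',onz('wrist',(259,101),147.5,c))
P=np.array([onz('wrist',p,92,c)[:2] for p in [(216,125),(300,124),(257,83),(228,95),(288,95)]])
A=np.c_[2*P,np.ones(len(P))];s=np.linalg.lstsq(A,(P**2).sum(1),rcond=None)[0];print('pot',s[:2],'r',np.sqrt(s[2]+s[0]**2+s[1]**2))
```

```text
foot [569.50370452 127.48309374 147.5       ]
pot [593.09060152 129.03377778] r 44.66355088885038
```

Request:
step_arm:
  series:
    - [-1,0,0,1,0]
    - [-1,0,0,1.7,0]
    - [-1,0,0,1.7,0]
    - [-1,0,0,1.7,0]
    - [-1,0,0,1.7,0]
    - [-1,0,0,1.7,0]
    - [-1,0,0,1.5,0]
    - [-1,0,0,1.2,0]
    - [-1,0,0,0.7,0]
    - [-1,0,0,0.4,0]

```text
clock: 14.62
ee_pos: [644.5, 134.2, 130.4]
ee_rot: [-0.053, 0.999, -0.0, -0.001]
ft_force: [0.5, -0.6, -0.7]
finger_gap: 9.8
gripper_force: 34.1
```

Request:
step_arm:
  series:
    - [-1,0,0,0,0]
    - [-1,0,0,0,0]
    - [-1,0,0,0,0]
    - [-1,0,0,0,0]
    - [-0.7,0,0,0,0]
    - [-0.6,0,0,0,0]
    - [-0.4,0,0,0,0]
    - [-0.2,0,0,0,0]
    - [0,0,0,0,0]
    - [0.2,0,0,0,0]

```text
clock: 15.45
ee_pos: [645.4, 134.3, 132.3]
ee_rot: [-0.054, 0.999, 0.0, 0.0]
ft_force: [0.4, 0.1, -0.3]
finger_gap: 50.6
gripper_force: 0.0
```

Request:
step_arm:
  series:
    - [0.2,0,0,0,0]
    - [0.2,0,0,0,0]
    - [0.2,0,0,0,0]
    - [0.2,0,0,-1,0]
    - [0.2,0,0,-2,0]
    - [0.2,0,0,-3,0]
    - [0.2,0,0,-3,0]
    - [0.2,0,0,-3,0]
    - [0.2,0,0,-2,0]
    - [0.2,0,0,0,0]

```text
clock: 16.28
ee_pos: [648.9, 134.7, 280.8]
ee_rot: [-0.054, 0.999, 0.0, 0.006]
ft_force: [0.6, 1.0, 0.5]
finger_gap: 51.1
gripper_force: 0.0
```

Run:
```python
from h import *
o=arm.get_obs();print(o['clock'],o['ee_pos'])
a=viewer.get_image('wrist')[:,:,::-1];b=viewer.get_image('scene')[:,:,::-1]
cv2.imwrite('pics/w5.png',np.hstack([a[:,100:450],cv2.resize(b[190:340,260:400],(358,384))]))
```

```text
16.2833 [648.86388253 134.67302417 280.79095422]
```

View pics/w5.png

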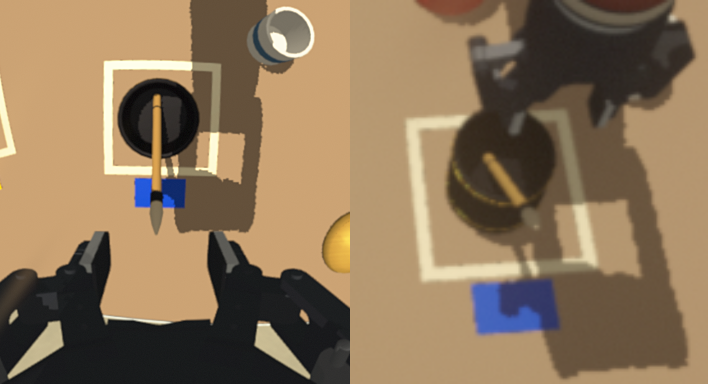

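The brush stands in the pot with its tip over the blue card, the pot is inside the tape, and the gripper is clear. I'll hand in.

```bash
python3 -c "
from bench import arm
print(arm.sign_off())"
```

```text
the job is handed in; nothing more can be done
None
```

The job is handed in at about 16 s: the black pot stands in the blue-card square (about 2–3 mm off centre at the last measurement), and the brush was lowered in foot first and leans over the rim towards the blue card. The last pictures show nothing else disturbed, but the hand-in gave no verdict.

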